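# Put the double lid back on the spice tin, then lift off the cover alone

### The arm

A 6-joint arm with a two-finger parallel gripper is mounted at the origin on a cart in front of the work surface, level with it; the furniture and walls round the work are solid. World frame = base frame: x ahead of the robot, y to its left, z up, the work surface at z = 0. Lengths are in m, angles in rad, forces in N, time in s.
With the tool pointing down it reaches from about 0.275 to 1 m from the base axis. Payload 8.4 kg.
Tool frame: the origin (TCP) lies on the front face of the gripper's body, between the roots of the fingers; the fingertips stand 73 mm ahead of it and the grasp point (between the pads) lies 54 mm ahead of it (bot.tcp_to_grasp is the distance from the TCP to the grasp point, in m); z points along the fingers, y is the line along which they close (so a half turn about z gives the same grasp; the last joint's range is limited). The gripper opens to 85 mm and grips with 20 to 120 N. Pads are 22 mm wide; open, the fingers measure 114 mm over their backs; the gripper's body (76 mm by 85 mm) begins 54 mm behind the grasp point. The pads swing forward as they close: fully open they stand 13 mm farther back than shut.
Start: joints at [-1.295, 0.353, 1.633, -0, 1.155, -0.002], TCP at [0.171, -0.601, 0.304] pointing down, gripper open.
Joint ranges: [-2.63, 2.63], [-0.92, 2.1], [0.06, 2.66], [-1.3, 4.44], [0, 2.69], [-3.02, 3.02]. Speed limits (rad/s): [2.22, 2.22, 2.79, 3.14, 3.14, 3.14].

### API

Orientations are given as [roll, pitch, yaw] about the fixed x, y, z axes, in that order (R = Rz(yaw) Ry(pitch) Rx(roll)).
In Python, from cell import bot, viewer gives the robot as it stands.
- The arm moves only by the tool move_arm, never from a script. Its arguments are lists of equal length, an entry for each row: "claw": the opening, from -1 (shut) to 1 (fully open), so that 0 is half open; "travel": the shift along the tool's x, y, z each as a share of 400 mm, from -1 to 1, a list of three; "roll": the turn about the tool's z as a share of 2 rad, from -1 to 1. In form: {"claw": [claw, ...], "travel": [[x, y, z], ...], "roll": [roll, ...]}. A call has 1 to 8 rows; each row is the pose to reach, as a shift and turn from the pose commanded when the call began, along the tool's axes at that moment; what a row does not reach only later rows make up. A row lasts 1/8 s, in which the tool goes at most 62.5 mm and 10.7 degrees, less where a joint would pass 70% of its speed; a pose out of reach is approached as far as the arm can. A call with a number of a shift or a turn outside -1 to 1 is refused whole. A call with a gripper value outside its range is refused whole. The fingers move at their own pace and stop on an object; the grip force is fixed at half the most. Time passes only in rows, so rows that repeat a pose let the fingers close. It gives the time, the measured TCP pose, the force, the opening and the grip force at its end, in the units of the state.
- bot.get_obs(): the state, without advancing time (a new reading comes with each control period).
- viewer.capture(name): name is "scene" or "top"; returns a dict with "color" (384x512x3 uint8, red, green, blue), "K" (3x3 intrinsics, pixels), "rvec" (rotation vector, rad) and "tvec" (3), from world to camera coordinates, as OpenCV has them. Camera axes: x right, y down, z forward; pixel columns grow to the right and rows downward; lengths in m; the calibration is good to about 2 mm. A picture is of the moment at which its call begins. There is no depth.
- bot.finish_job(): hands the job in; it is judged then, once.
The state is a dict: "clock": time; "joint_positions": joint angles; "dq": joint speeds; "effort": joint torques, N m; "ee_pos": TCP position; "tcp_rot": TCP orientation; "force": force on the tool from outside, world axes, zero at the start; "ft_torque": the same for the moment, N m; "opening": finger opening in m; "grasp_force": force on a finger pad.
Only numpy, scipy, OpenCV 4.12 (cv2) and the standard library are available. Lean on these libraries where they do the work, as an engineer would, in place of code of your own. Each camera call takes 0.05 s, during which the arm holds its last target. There are 200 camera calls.

### The job

The open round steel spice tin on the tray needs its two nested lids back: lift both lids together by the black knob of the inner lid, lower them gently onto the tin until the inner lid is fully home in its mouth, and let go of the knob. Then take the cover alone by the collar that stands round the knob, lift it level to at least 10 cm above its seat without disturbing the inner lid, and finish while still holding it up there, so that I can lay the teaspoon on the inner lid, where it is kept. Keep the lids together until the inner one sits in the tin, leave the tin where it stands, and do not knock the spoon, spice jar or salt shaker.

Things in the scene. Friction and masses are not known exactly. Their poses are not given: they have to be found in the camera images.
- tin: Open round steel spice tin with seven small empty cups inside, loose, about 1 kg, upright on the wooden tray (tray floor 12 mm above the sideboard top, rim 34 mm, at the end handles 56 mm). 150 mm outside diameter, 60 mm high, mouth 142 mm inside diameter. Origin: centre of the underside; z up. The cups end 20 mm below the rim.
- tin_mouth (a point): Centre of the tin's mouth, level with its rim, 60 mm above the tin's origin.
- inner_lid: Inner lid, about 0.22 kg: steel plate, diameter 156 mm, from z = 10 to 13 mm; below it a spigot, 139 mm, tapered to 131 mm at its foot, that drops into the tin's mouth (1.5 mm play all round); above it a stem 18 mm thick and a black knob. Starts on the tray under the cover. Origin: centre of the spigot's foot, z up; fully home it is 50 mm above the tin's origin. Round: yaw is free.
- knob (a point): Centre of the inner lid's knob (25 mm diameter, 26 mm high), 63 mm above the inner lid's origin, on its axis. The knob begins 1 mm above the top of the cover's collar. Lifted by it, both lids come up, as the cover merely rests on the inner lid.
- cover: Cover (outer lid), steel, about 0.26 kg, 166 mm diameter: skirt 9 mm deep, 161 mm inside, flat top at z = 23 mm, open upright collar (45 mm outside, 38 mm inside) from z = 23 to 45 mm, through which the knob stands. Rests loosely on the inner lid's plate (2.5 mm sideways play), its origin 4 mm above the inner lid's. Origin: centre of the skirt's lower edge, z up. Round: yaw is free.
- collar (a point): Centre of the cover's collar at half height, 34 mm above the cover's origin: grip the collar here from outside, fingers astride the knob. The collar's top is 11 mm above, the cover's flat top 11 mm below; nested, the knob's top is 38 mm above this point.
- teaspoon: Steel teaspoon, 130 x 27 x 11 mm, lying at the front of the tray; leave it alone. Origin: centre of its underside, x along the spoon.
- spice_jar: Spice jar with a dark cap, 41 mm in diameter, 105 mm high, standing at the back of the tray; leave it alone. Origin: centre of the underside.
- salt_shaker: Glass salt shaker, 44 mm in diameter, 90 mm high, standing in the back right corner of the tray; leave it alone. Right of it and of the tray (y from -0.07 to -0.36, x from 0.45 to 0.66) stands a fixed row of books up to 285 mm high: pass over or in front of it. Origin: centre of the underside.

How it is judged:
On the way, in this order (a step that is already met when the one before it is completed fails the run):
1. both lids are lifted together by the knob (height (world z) of inner_lid above 0.05 m and z of cover in the frame of inner_lid below 0.009 m and angle between the z axis of cover and the z axis of inner_lid, either way round below 0.06 rad and contact force between the fingers and inner_lid above 0.5 N), for 0.2 s.
2. the inner lid is home in the tin with the cover on it, and the knob is let go (z of inner_lid in the frame of tin between 0.046 and 0.0535 m and horizontal distance between inner_lid and tin below 0.005 m and angle between the z axis of inner_lid and the z axis of tin, either way round below 0.05 rad and z of cover in the frame of inner_lid below 0.009 m and angle between the z axis of cover and the z axis of inner_lid, either way round below 0.06 rad and contact force between the fingers and inner_lid below 0.1 N), for 0.3 s.
At the end, for the whole second after the job is handed in: The fingers hold the cover still, level within 11 degrees, at least 100 mm above its seat and touching neither tin nor inner lid; the inner lid is home in the tin (height 4 mm, centre 5 mm, 3 degrees) and untouched; the tin is upright within 30 mm of where it was (z of inner_lid in the frame of tin between 0.046 and 0.0535 m and horizontal distance between inner_lid and tin below 0.005 m and angle between the z axis of inner_lid and the z axis of tin, either way round below 0.05 rad and contact force between the fingers and inner_lid below 0.1 N and linear speed of inner_lid below 0.02 m/s and z of cover in the frame of tin above 0.154 m and angle between cover's own z axis and vertical below 0.2 rad and linear speed of cover below 0.03 m/s and contact force between the fingers and cover above 1 N and contact force between cover and inner_lid below 0.05 N and contact force between cover and tin below 0.05 N and angle between tin's own z axis and vertical below 0.05 rad and distance of tin from where it was at the start of the episode below 0.03 m); the arm keeps its last pose, push and grip.
It fails at once if the cover comes off the inner lid while the inner lid is not home in the tin (lids parted too early, or the inner lid dragged up or tipped with the cover) (z of cover in the frame of inner_lid above 0.016 m and not (z of inner_lid in the frame of tin between 0.046 and 0.0535 m and horizontal distance between inner_lid and tin below 0.005 m and angle between the z axis of inner_lid and the z axis of tin, either way round below 0.05 rad)).
It fails at once if while they are put on, the lids are dropped or pressed onto the tin with more than 40 N (the grip on the cover afterwards is not counted) (contact force between inner_lid and tin above 40 N and contact force between the fingers and cover below 0.1 N).
It fails at once if the lids are let go in the air: the inner lid is more than 8 mm above the tray, not within 6 mm of home in the tin, and not held (height (world z) of inner_lid above 0.02 m and not (z of inner_lid in the frame of tin below 0.056 m and horizontal distance between inner_lid and tin below 0.01 m) and contact force between the fingers and inner_lid below 0.1 N).
It fails at once if the tin is shoved more than 30 mm (distance of tin from where it was at the start of the episode above 0.03 m).
It fails at once if the spoon, spice jar or salt shaker is knocked more than 20 mm away (distance of any of teaspoon, spice_jar, salt_shaker from where it was at the start of the episode above 0.02 m).
It also fails if it takes over 61 s, if anything falls off the work surface, if the arm or the gripper's body presses on something with over 40 N, if the wrist force passes 120 N, or if a joint passes its speed limit or range.

## Working session

There is one attempt and no reset: what is moved stays moved. The work goes in short steps, Python scripts to look and compute and a tool call to move; the robot and the scene stay as the last step left them, time stands still between calls to the robot, and variables do not carry over. Pictures are saved under pics/ and viewed, at most 12 in all, crops included, and the job is handed in when it is done.

Besides the shell and the picture viewer there is one more tool, called after ">>>" by a JSON object that holds its "fn" and its "kwargs". move_arm: Moves the arm, as the interface text tells. Shift numbers are shares of 400 mm and turn numbers shares of 2 rad, none past 1 either way. Its arguments: {"type":"object","properties":{"claw":{"type":"array","items":{"type":"number"}},"travel":{"type":"array","items":{"type":"array","items":{"type":"number"}}},"roll":{"type":"array","items":{"type":"number"}}},"required":["claw","travel","roll"]}

```bash
mkdir -p pics; python3 - <<'E'
from cell import bot, viewer
import cv2,numpy as np,pickle
d={}
for n in("scene","top"):
    c=viewer.capture(n);d[n]=c;cv2.imwrite(f"pics/{n}0.png",cv2.cvtColor(c["color"],cv2.COLOR_RGB2BGR))
    R=cv2.Rodrigues(np.array(c["rvec"],float))[0];print(n,-R.T@np.ravel(c["tvec"]),c["K"][0][0])
pickle.dump(d,open("d0.pkl","wb"))
print(bot.get_obs())
E
```

```text
scene [-0.13418955  0.56149636  0.55612178] 418.1881523691223
top [0.33681545 0.16732816 1.00279708] 432.3411011905779
{'clock': 0.1, 'joint_positions': array([-1.29539075e+00,  3.53571134e-01,  1.63405351e+00,  1.20303794e-05,
        1.15515344e+00, -2.38922342e-03]), 'dq': array([ 0.00063933, -0.00039944, -0.00168321, -0.00060606,  0.0003688 ,
        0.00035031]), 'effort': array([ 6.09745912e-04, -6.06356835e+01, -3.42820108e+01, -1.96062626e-05,
        3.93850700e-03,  1.51413474e-05]), 'ee_pos': array([ 0.17131928, -0.60072731,  0.3032442 ]), 'tcp_rot': array([-3.14040725e+00, -1.38325402e-05,  2.77789933e-01]), 'force': array([0.2679493 , 0.38999576, 0.2583977 ]), 'ft_torque': array([ 0.0237424 , -0.02870905, -0.02462149]), 'grasp_force': 0.0, 'opening': 0.08534161305956116}
```

View pics/scene0.png

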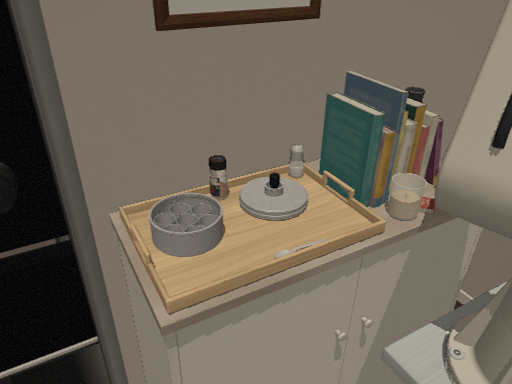

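View pics/top0.png

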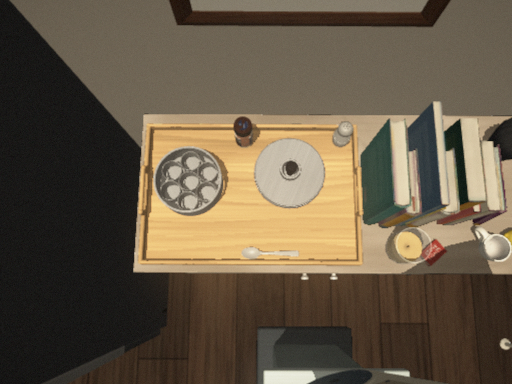

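```bash
cat >fit.py <<'E'
import cv2,numpy as np
from scipy.optimize import minimize
def proj(c,P):return cv2.projectPoints(np.array(P,float).reshape(-1,1,3),np.array(c["rvec"],float),np.array(c["tvec"],float),np.array(c["K"],float),None)[0].reshape(-1,2)
def ray(c,uv,z):
    R=cv2.Rodrigues(np.array(c["rvec"],float))[0];C=-R.T@np.ravel(c["tvec"])
    d=R.T@np.linalg.inv(np.array(c["K"]))@[uv[0],uv[1],1];return C+d*(z-C[2])/d[2]
a=np.linspace(0,2*np.pi,240,endpoint=False)
def circ(x,y,z,r):return np.c_[x+r*np.cos(a),y+r*np.sin(a),0*a+z]
def gmag(c,s=1.):
    g=cv2.GaussianBlur(c["color"],(0,0),s).astype(float)
    return np.sqrt(sum(cv2.Sobel(g,cv2.CV_64F,*k)**2 for k in((1,0),(0,1))).sum(2))
def fit(cams,circles,x0):
    """circles: [(z,r)]; grid search then refine, maximising the mean edge strength"""
    G=[np.minimum(gmag(c),250) for c in cams]
    def f(p):
        s=0
        for c,g in zip(cams,G):
            for z,r in circles:
                uv=proj(c,circ(*p,z,r)).astype(np.float32)
                s-=cv2.remap(g.astype(np.float32),uv[:,0],uv[:,1],cv2.INTER_LINEAR).mean()
        return s
    b=min(((f((x0[0]+i,x0[1]+j)),x0[0]+i,x0[1]+j) for i in np.arange(-.016,.017,.002) for j in np.arange(-.016,.017,.002)))
    r=minimize(f,b[1:],method="Nelder-Mead",options=dict(initial_simplex=[b[1:],(b[1]+.002,b[2]),(b[1],b[2]+.002)]))
    return r.x,r.fun
E
python3 - <<'E'
import pickle,numpy as np,cv2
from fit import *
d=pickle.load(open("d0.pkl","rb"));T,S=d["top"],d["scene"]
t0=ray(T,(189,181),.07)[:2];l0=ray(T,(290,172),.039)[:2];print(t0,l0)
for n,cs in(("top",[T]),("scene",[S]),("both",[T,S])):
    print(n,"tin",fit(cs,[(.072,.075)],t0),"cover",fit(cs,[(.039,.083)],l0),fit(cs,[(.016,.083)],l0),"collar",fit(cs,[(.061,.0225)],l0))
t=fit([T,S],[(.072,.075)],t0)[0];l=fit([T,S],[(.039,.083)],l0)[0]
out=[]
for c,m in((T,(140,110,370,280)),(S,(120,140,350,310))):
    k=3.4;im=cv2.resize(cv2.cvtColor(c["color"],cv2.COLOR_RGB2BGR)[m[1]:m[3],m[0]:m[2]],None,fx=k,fy=k,interpolation=3)
    for (p,z,r,col) in((t,.072,.075,(0,0,255)),(l,.039,.083,(0,0,255)),(l,.061,.0225,(0,255,0)),(l,.088,.0125,(255,0,0))):
        uv=(proj(c,circ(*p,z,r))-m[:2]+.5)*k-.5
        cv2.polylines(im,[np.int32(uv*16)],True,col,1,cv2.LINE_AA,4)
    cv2.imwrite("pics/ov%d.png"%len(out),im);out.append(1)
for n,uv,z in(("jar",(243,122),.117),("salt",(345,128),.1),("spoonL",(245,253),.015),("spoonR",(297,253),.015)):print(n,ray(T,uv,z))
E
```

```text
[0.55437609 0.32551118] [0.58410558 0.09943614]
top tin (array([0.55886269, 0.32767902]), np.float64(-223.81344604492188)) cover (array([0.58255848, 0.10151415]), np.float64(-173.56942749023438)) (array([0.58705434, 0.09992553]), np.float64(-159.3817596435547)) collar (array([0.58014741, 0.1017265 ]), np.float64(-209.417724609375))
scene tin (array([0.55802706, 0.33020028]), np.float64(-156.85174560546875)) cover (array([0.58711013, 0.101529  ]), np.float64(-159.9508819580078)) (array([0.58589697, 0.10233882]), np.float64(-151.03408813476562)) collar (array([0.56246765, 0.11716711]), np.float64(-204.22894287109375))
both tin (array([0.55875398, 0.32812266]), np.float64(-376.5690002441406)) cover (array([0.58352562, 0.1012311 ]), np.float64(-308.12933349609375)) (array([0.58683463, 0.10108435]), np.float64(-304.9384460449219)) collar (array([0.58071756, 0.10269905]), np.float64(-330.2740173339844))
jar [0.67528516 0.20576115 0.117     ]
salt [ 0.66909174 -0.01835742  0.1       ]
spoonL [0.40044155 0.20142984 0.015     ]
spoonR [0.40102944 0.08361145 0.015     ]
```

View pics/ov0.png

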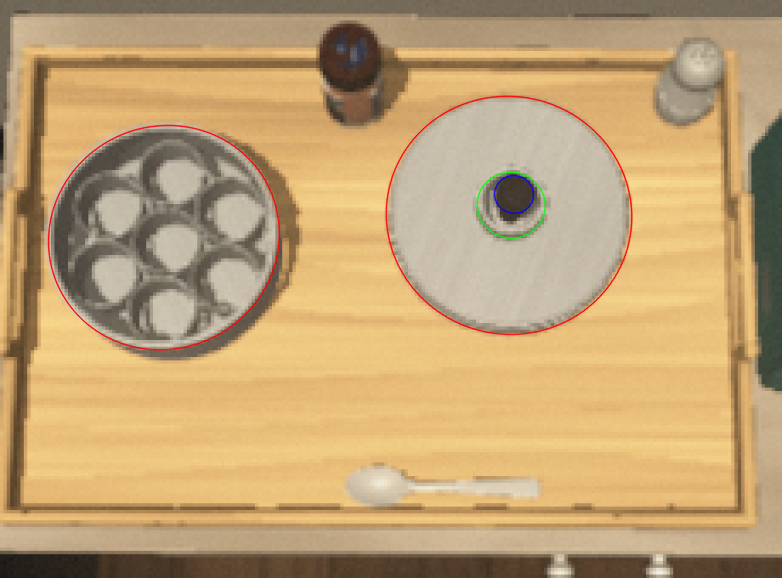

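View pics/ov1.png

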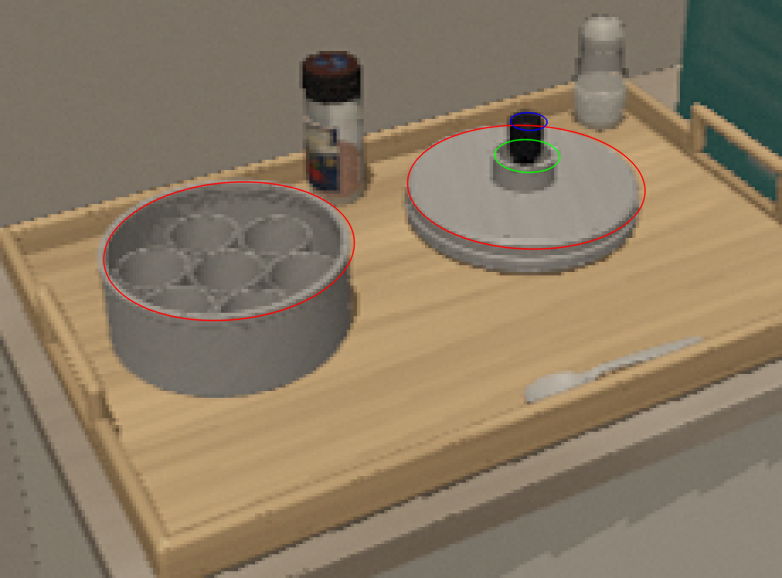

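The top view shows the tin rim centred near (189,181) and the lids near (290,172). The overlays fit within about 2 mm. I'll swing across in front of the books and square the tool's yaw to the world axes.

>>> {"fn": "move_arm", "kwargs": {"claw": [1,1,1,1,1,1,1,1], "travel": [[0.08,-0.13,0],[0.16,-0.26,0],[0.24,-0.39,0],[0.32,-0.52,0],[0.4,-0.65,0],[0.47,-0.78,0],[0.47,-0.78,0],[0.47,-0.78,0]], "roll": [0.03,0.06,0.09,0.12,0.139,0.139,0.139,0.139]}}

```text
clock: 1.1
ee_pos: [0.2669, -0.2497, 0.3041]
tcp_rot: [3.141, -0.0, 0.001]
force: [0.1, -0.6, -0.1]
opening: 0.0852
grasp_force: 0.0
```

>>> {"fn": "move_arm", "kwargs": {"claw": [1,1,1,1,1,1,1,1], "travel": [[0.08,-0.1,0],[0.14,-0.22,0],[0.18,-0.35,0],[0.2,-0.48,0],[0.22,-0.61,0],[0.24,-0.74,0],[0.26,-0.88,0],[0.26,-0.88,0]], "roll": [0,0,0,0,0,0,0,0]}}

```text
clock: 2.1
ee_pos: [0.3721, 0.1049, 0.3039]
tcp_rot: [-3.141, -0.0, 0.003]
force: [0.5, -0.7, 0.2]
opening: 0.0851
grasp_force: 0.0
```

>>> {"fn": "move_arm", "kwargs": {"claw": [1,1,1,1,1,1,1,1], "travel": [[0.12,0,0],[0.24,0,0],[0.36,0,0],[0.47,0,0.08],[0.53,0.008,0.17],[0.53,0.008,0.26],[0.53,0.008,0.26],[0.53,0.008,0.26]], "roll": [0,0,0,0,0,0,0,0]}}

```text
clock: 3.1
ee_pos: [0.5834, 0.098, 0.2008]
tcp_rot: [3.142, -0.001, -0.002]
force: [-0.1, 0.1, 0.8]
opening: 0.0855
grasp_force: 0.0
```

```bash
cat >look.py <<'E'
import sys,cv2
from cell import bot,viewer
n,name,x0,y0,x1,y1=sys.argv[1],sys.argv[2],*map(int,sys.argv[3:7])
c=viewer.capture(n);im=cv2.cvtColor(c["color"],cv2.COLOR_RGB2BGR)[y0:y1,x0:x1]
k=min(800/(x1-x0),600/(y1-y0));cv2.imwrite(f"pics/{name}.png",cv2.resize(im,None,fx=k,fy=k,interpolation=3));print("scale",k,bot.get_obs()["ee_pos"])
E
python3 look.py scene a1 230 110 350 200
```

```text
scale 6.666666666666667 [0.58361837 0.09844832 0.20140929]
```

View pics/a1.png

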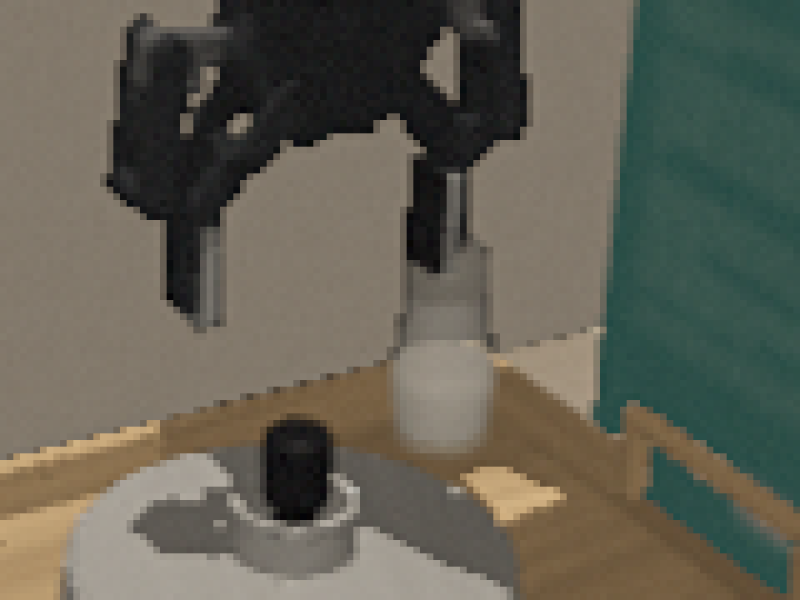

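```bash
python3 - <<'E'
import pickle
from fit import *
S=pickle.load(open("d0.pkl","rb"))["scene"]
for L in(.06,.073):
    for s in(1,-1):
        for dx in(-.011,.011): print(L,s,dx,(proj(S,[[.5836+dx,.0984+s*.0427,.2014-L]])-[230,110])*6.667)
for z in(.062,.075,.088):print(z,(proj(S,[[.5835,.1015,z]])-[230,110])*6.667)
E
```

```text
0.06 1 -0.011 [[220.32180409 334.30235596]]
0.06 1 0.011 [[187.42898925 308.01430666]]
0.06 -1 -0.011 [[436.01323384 282.04385063]]
0.06 -1 0.011 [[400.74024712 257.62471236]]
0.073 1 -0.011 [[219.43069625 369.37520658]]
0.073 1 0.011 [[186.7878641  342.66710387]]
0.073 -1 -0.011 [[433.65056958 316.14527097]]
0.073 -1 0.011 [[398.65907127 291.32518416]]
0.062 [[296.76054124 499.72679311]]
0.075 [[298.12847267 467.67807038]]
0.088 [[299.51531747 435.18623418]]
```

>>> {"fn": "move_arm", "kwargs": {"claw": [1,1,1,1,1], "travel": [[0,-0.008,0.04],[0,-0.008,0.08],[0,-0.008,0.12],[0,-0.008,0.161],[0,-0.008,0.161]], "roll": [0,0,0,0,0]}}

```text
clock: 3.78
ee_pos: [0.5817, 0.1024, 0.1336]
tcp_rot: [3.141, 0.003, -0.0]
force: [0.1, -0.2, -0.5]
opening: 0.0853
grasp_force: 0.0
```

>>> {"fn": "move_arm", "kwargs": {"claw": [0,-0.3,-1,-1,-1,-1,-1,-1], "travel": [[0,0,0],[0,0,0],[0,0,0],[0,0,0],[0,0,0],[0,0,0],[0,0,0],[0,0,0]], "roll": [0,0,0,0,0,0,0,0]}}

```text
clock: 4.78
ee_pos: [0.583, 0.1023, 0.1363]
tcp_rot: [3.141, -0.001, -0.0]
force: [-0.8, -0.6, 5.1]
opening: 0.0232
grasp_force: 58.5
```

>>> {"fn": "move_arm", "kwargs": {"claw": [-1,-1,-1,-1,-1,-1,-1,-1], "travel": [[0,0,-0.02],[0,0,-0.06],[0,0,-0.11],[0,0,-0.16],[0,0,-0.21],[0,0,-0.26],[0,0,-0.3],[0,0,-0.3]], "roll": [0,0,0,0,0,0,0,0]}}

```text
clock: 5.78
ee_pos: [0.5833, 0.1026, 0.2571]
tcp_rot: [-3.141, -0.003, -0.0]
force: [0.6, -0.3, -5.8]
opening: 0.0233
grasp_force: 59.2
```

```bash
python3 look.py scene a2 150 70 370 235
```

```text
scale 3.6363636363636362 [0.58275862 0.10254471 0.25594519]
```

View pics/a2.png

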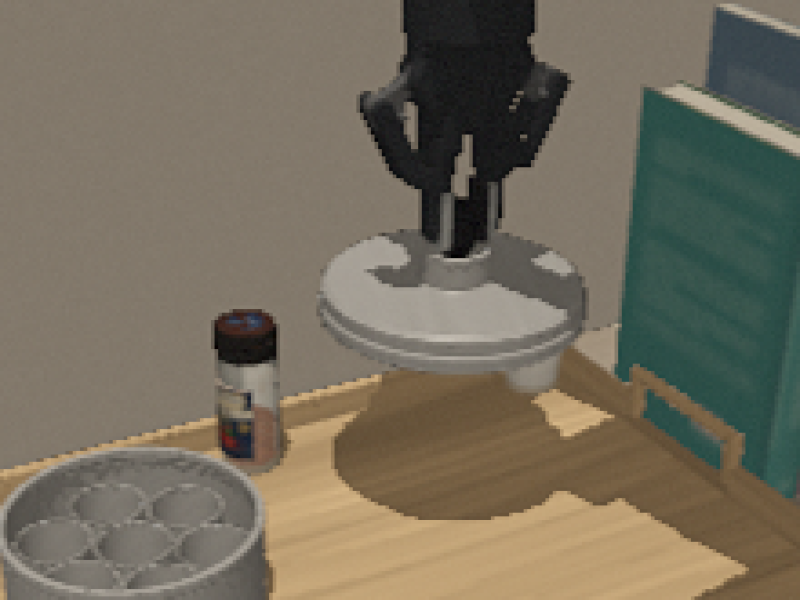

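Both lids hang level with the cover seated (scene around pixel (275,150)), and the jar is clear. Carrying them over the tin now.

>>> {"fn": "move_arm", "kwargs": {"claw": [-1,-1,-1,-1,-1,-1,-1,-1], "travel": [[-0.02,-0.05,0],[-0.04,-0.13,0],[-0.062,-0.23,0],[-0.062,-0.33,0],[-0.062,-0.43,0],[-0.062,-0.52,0],[-0.062,-0.565,0],[-0.062,-0.565,0]], "roll": [0,0,0,0,0,0,0,0]}}

```text
clock: 6.82
ee_pos: [0.5571, 0.3297, 0.2545]
tcp_rot: [3.141, 0.001, 0.002]
force: [-0.0, 0.4, -6.1]
opening: 0.0231
grasp_force: 59.6
```

>>> {"fn": "move_arm", "kwargs": {"claw": [-1,-1,-1,-1,-1,-1], "travel": [[0,0,0.02],[0,0,0.05],[0,0,0.075],[0,0,0.09],[0,0,0.09],[0,0,0.09]], "roll": [0,0,0,0,0,0]}}

```text
clock: 7.58
ee_pos: [0.5582, 0.3286, 0.2198]
tcp_rot: [-3.141, -0.0, -0.0]
force: [0.5, 0.2, -5.5]
opening: 0.0231
grasp_force: 59.7
```

```bash
cat >meas.py <<'E'
import pickle,cv2
from fit import *
from cell import bot,viewer
d=pickle.load(open("d0.pkl","rb"))
o=bot.get_obs();zl=o["ee_pos"][2]-.1245;print(o["ee_pos"],"lid z",zl,o["force"])
t={"top":(.5588,.3278),"scene":(.558,.330)}
for n in("top","scene"):
    c=viewer.capture(n);
    l0,s=fit([c],[(zl+.027,.083)],o["ee_pos"][:2]);l1,s1=fit([c],[(zl+.004,.083)],o["ee_pos"][:2])
    tt=fit([d[n]],[(.072,.075)],t[n])[0];t2=fit([d[n]],[(.072,.075),(.072,.071)],t[n])[0]
    print(n,"lid",l0,s,"lower",l1,s1,"tin",tt,t2)
    im=cv2.cvtColor(c["color"],cv2.COLOR_RGB2BGR)
    m=(110,120,270,240) if n=="top" else (120,110,290,238)
    k=470/(m[3]-m[1]) if n=="top" else 4.7
    for src in([im,cv2.cvtColor(d[n]["color"],cv2.COLOR_RGB2BGR)]):
        src=cv2.resize(src[m[1]:m[3],m[0]:m[2]],None,fx=k,fy=k,interpolation=3)
        for p,z,r,col in((l0,zl+.027,.083,(0,0,255)),(tt,.072,.075,(0,255,0)),(tt,.072,.071,(255,255,0))):
            uv=(proj(c,circ(*p,z,r))-m[:2]+.5)*k-.5
            if src is not None:cv2.polylines(src,[np.int32(uv*16)],True,col,1,cv2.LINE_AA,4)
        cv2.imwrite(f"pics/m_{n}{'now' if not 'q' in globals() else 'old'}.png",src);q=1
    del q
E
python3 meas.py
python3 - <<'E'
import cv2,numpy as np
A=[cv2.resize(cv2.imread(f"pics/m_{n}.png"),(400,300),interpolation=cv2.INTER_AREA) for n in("topnow","topold","scenenow","sceneold")]
cv2.imwrite("pics/m4.png",np.vstack([np.hstack(A[:2]),np.hstack(A[2:])]))
E
```

```text
[0.55816937 0.32857321 0.21978447] lid z 0.09528446555001155 [ 0.53252057  0.20842175 -5.48281112]
top lid [0.55238781 0.33542781] -80.26892852783203 lower [0.54080139 0.32372064] -85.77333068847656 tin [0.55882883 0.32773864] [0.55889105 0.32742652]
scene lid [0.56203351 0.32788384] -164.93345642089844 lower [0.53525199 0.33179368] -120.40514373779297 tin [0.55800071 0.33027512] [0.55726414 0.33126957]
```

View pics/m4.png

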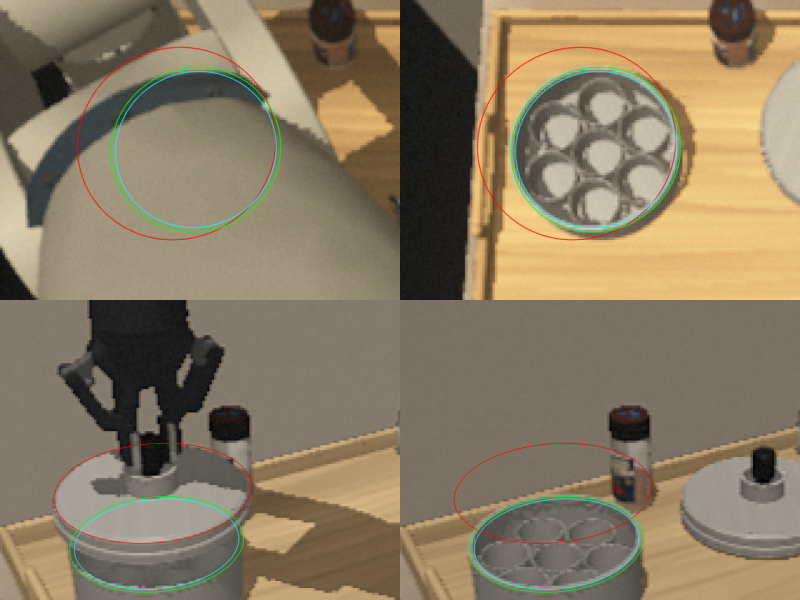

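```bash
cat >hull.py <<'E'
import pickle,cv2
from fit import *
from scipy.ndimage import map_coordinates
def hull(c,p,zr):
    P=np.vstack([proj(c,circ(*p,z,r)) for z,r in zr]).astype(np.float32)
    h=cv2.convexHull(P)[:,0];h=np.vstack([h,h[:1]])
    L=np.r_[0,np.cumsum(np.hypot(*np.diff(h,axis=0).T))];s=np.linspace(0,L[-1],300,endpoint=False)
    return np.c_[np.interp(s,L,h[:,0]),np.interp(s,L,h[:,1])]
def hfit(c,sets,x0,s=.8):
    g=np.minimum(gmag(c,s),200)
    def f(p):return -sum(map_coordinates(g,hull(c,p,zr).T[::-1],order=1).mean() for zr in sets)
    b=min((f((x0[0]+i,x0[1]+j)),x0[0]+i,x0[1]+j) for i in np.arange(-.01,.0101,.001) for j in np.arange(-.01,.0101,.001))
    r=minimize(f,b[1:],method="Nelder-Mead",options=dict(initial_simplex=[b[1:],(b[1]+.001,b[2]),(b[1],b[2]+.001)]))
    return np.round(r.x,4),round(r.fun,1)
def lid(z):return [(z,.0655),(z+.01,.0695),(z+.004,.083),(z+.027,.083)]
def knob(z):return [(z+.05,.0125),(z+.076,.0125)]
tin=[(.012,.075),(.072,.075)]
E
python3 - <<'E'
from hull import *
from cell import viewer
d=pickle.load(open("d0.pkl","rb"))
now=viewer.capture("scene");pickle.dump(now,open("s1.pkl","wb"))
for n in("top","scene"):
    c=d[n]
    print(n,"lid",hfit(c,[lid(.012)],(.584,.1015)),hfit(c,[lid(.012)[2:]],(.584,.1015)),"knob",hfit(c,[knob(.012)],(.584,.1015)),
     "tin hull",hfit(c,[tin],(.558,.328)),"hull+inner",hfit(c,[tin,[(.072,.071)]],(.558,.328)),"inner",hfit(c,[[(.072,.071)]],(.558,.328)))
for dz in(-.003,0,.003): print("held",dz,hfit(now,[lid(.0953+dz)[2:]],(.560,.328)),hfit(now,[lid(.0953+dz)[3:]],(.560,.328)))
E
```

```text
top lid (array([0.5848, 0.1009]), np.float64(-170.0)) (array([0.5848, 0.1009]), np.float64(-170.0)) knob (array([0.5857, 0.0997]), np.float64(-199.8)) tin hull (array([0.5598, 0.3295]), np.float64(-188.7)) hull+inner (array([0.5599, 0.3297]), np.float64(-366.2)) inner (array([0.5608, 0.3269]), np.float64(-179.8))
scene lid (array([0.5858, 0.1029]), np.float64(-170.6)) (array([0.5858, 0.1029]), np.float64(-170.6)) knob (array([0.5845, 0.1024]), np.float64(-200.0)) tin hull (array([0.5642, 0.3284]), np.float64(-170.2)) hull+inner (array([0.5638, 0.3297]), np.float64(-336.6)) inner (array([0.5636, 0.3302]), np.float64(-169.5))
held -0.003 (array([0.5678, 0.3257]), np.float64(-124.6)) (array([0.5663, 0.3268]), np.float64(-168.6))
held 0 (array([0.5632, 0.3261]), np.float64(-120.4)) (array([0.5617, 0.328 ]), np.float64(-163.3))
held 0.003 (array([0.5702, 0.3204]), np.float64(-115.9)) (array([0.5571, 0.3289]), np.float64(-157.3))
```

>>> {"fn": "move_arm", "kwargs": {"claw": [-1,-1,-1,-1,-1,-1], "travel": [[0.0025,-0.0025,0.015],[0.0025,-0.0025,0.03],[0.0025,-0.0025,0.045],[0.0025,-0.0025,0.054],[0.0025,-0.0025,0.06],[0.0025,-0.0025,0.06]], "roll": [0,0,0,0,0,0]}}

```text
clock: 8.48
ee_pos: [0.5589, 0.3294, 0.1953]
tcp_rot: [3.141, 0.0, -0.0]
force: [-0.2, 0.1, -5.5]
opening: 0.0231
grasp_force: 59.7
```

>>> {"fn": "move_arm", "kwargs": {"claw": [-1,-1,-1,-1], "travel": [[0,0,0.005],[0,0,0.0075],[0,0,0.01],[0,0,0.01]], "roll": [0,0,0,0]}}

```text
clock: 8.98
ee_pos: [0.559, 0.3295, 0.1915]
tcp_rot: [-3.142, -0.0, -0.0]
force: [-0.0, -0.3, -5.8]
opening: 0.0234
grasp_force: 59.7
```

>>> {"fn": "move_arm", "kwargs": {"claw": [-1,-1,-1,-1], "travel": [[0,0,0.0025],[0,0,0.005],[0,0,0.0075],[0,0,0.0075]], "roll": [0,0,0,0]}}

```text
clock: 9.48
ee_pos: [0.5584, 0.3299, 0.19]
tcp_rot: [-3.141, 0.001, -0.0]
force: [-9.7, -0.6, 10.8]
opening: 0.0228
grasp_force: 61.7
```

>>> {"fn": "move_arm", "kwargs": {"claw": [-1,-1], "travel": [[0,0,0.0025],[0,0,0.0025]], "roll": [0,0]}}

```text
clock: 9.72
ee_pos: [0.558, 0.33, 0.1894]
tcp_rot: [-3.141, 0.001, -0.0]
force: [-12.3, -0.3, 15.3]
opening: 0.0231
grasp_force: 61.9
```

>>> {"fn": "move_arm", "kwargs": {"claw": [-1,-1,-1], "travel": [[-0.0025,0,0],[-0.005,0,0],[-0.005,0,0]], "roll": [0,0,0]}}

```text
clock: 10.1
ee_pos: [0.5574, 0.33, 0.1893]
tcp_rot: [-3.141, -0.002, 0.0]
force: [-5.7, -0.1, 9.0]
opening: 0.0227
grasp_force: 61.4
```

>>> {"fn": "move_arm", "kwargs": {"claw": [-1,-1,-1,-1], "travel": [[-0.0025,0,0],[-0.004,0,0],[-0.004,0,0.0025],[-0.004,0,0.0025]], "roll": [0,0,0,0]}}

```text
clock: 10.6
ee_pos: [0.5569, 0.33, 0.1889]
tcp_rot: [-3.14, -0.004, 0.0]
force: [-1.8, -2.2, 13.8]
opening: 0.0228
grasp_force: 62.2
```

>>> {"fn": "move_arm", "kwargs": {"claw": [-1,-1,-1], "travel": [[0,0,0.0025],[0,0,0.0025],[0,0,0.0025]], "roll": [0,0,0]}}

```text
clock: 10.98
ee_pos: [0.557, 0.33, 0.1889]
tcp_rot: [-3.14, -0.004, -0.0]
force: [-4.0, -3.5, 21.8]
opening: 0.0229
grasp_force: 62.9
```

```bash
python3 look.py scene a3 130 130 270 235
```

```text
scale 5.714285714285714 [0.5569377  0.3300351  0.18885978]
```

View pics/a3.png

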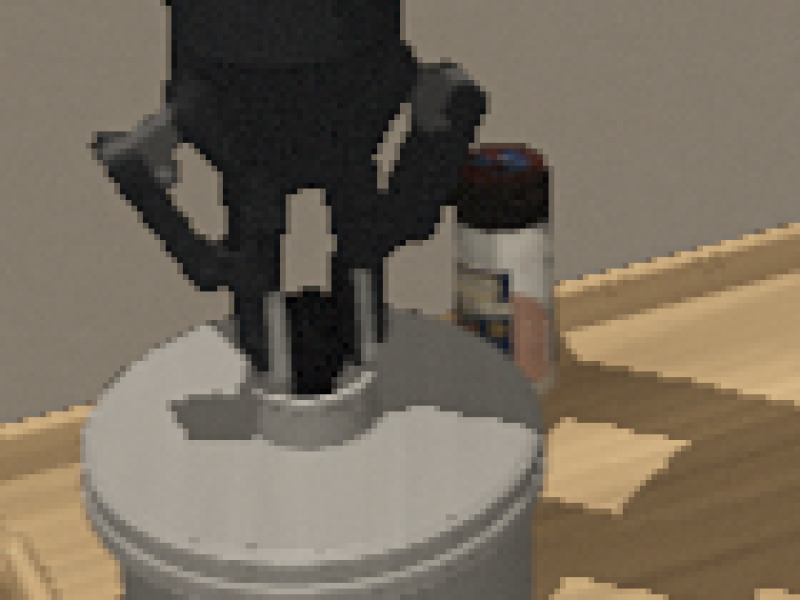

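```bash
python3 - <<'E'
from cell import bot
o=bot.get_obs();print(o["force"],o["ft_torque"],o["ee_pos"],o["tcp_rot"])
E
```

```text
[-5.04940752 -2.60975594 20.80094947] [-1.0051172   0.11138815 -0.11962101] [0.5569377  0.3300351  0.18885978] [-3.13978233e+00 -4.46097907e-03  1.49437809e-06]
```

Hard contact with little side force and the pressure centre well inside the rim, so the lids look seated. I'll ease off and open.

>>> {"fn": "move_arm", "kwargs": {"claw": [-1,-1,-1], "travel": [[0,0,-0.0025],[0,0,-0.003],[0,0,-0.003]], "roll": [0,0,0]}}

```text
clock: 11.4
ee_pos: [0.5569, 0.33, 0.189]
tcp_rot: [-3.14, -0.004, -0.0]
force: [-0.5, -1.8, 12.8]
opening: 0.0232
grasp_force: 61.5
```

>>> {"fn": "move_arm", "kwargs": {"claw": [-0.3,0,0.5,1,1,1,1,1], "travel": [[0,0,0],[0,0,0],[0,0,0],[0,0,0],[0,0,0],[0,0,0],[0,0,0],[0,0,0]], "roll": [0,0,0,0,0,0,0,0]}}

```text
clock: 12.4
ee_pos: [0.5554, 0.3295, 0.1867]
tcp_rot: [-3.142, -0.0, -0.0]
force: [-0.3, 0.2, 0.2]
opening: 0.0855
grasp_force: 0.0
```

```bash
python3 look.py scene a4 130 130 270 235;python3 - <<'E'
from hull import *
from cell import viewer
c=viewer.capture("scene")
b=pickle.load(open("d0.pkl","rb"))["scene"]
print("tin inner+hull before",hfit(b,[[(.072,.075)]],(.56,.329)))
for z in(.059,.062,.065,.068):print(z,hfit(c,[lid(z)[3:]],(.558,.329)),hfit(c,[knob(z)],(.558,.329)),hfit(c,[[(.012,.075),(z+.004,.083),(z+.027,.083)]],(.558,.329)))
E
```

```text
scale 5.714285714285714 [0.55534843 0.3294907  0.18668894]
tin inner+hull before (array([0.5589, 0.3308]), np.float64(-161.7))
0.059 (array([0.5676, 0.3285]), np.float64(-157.9)) (array([0.5667, 0.3285]), np.float64(-200.0)) (array([0.5659, 0.3287]), np.float64(-149.2))
0.062 (array([0.5636, 0.3297]), np.float64(-159.5)) (array([0.5619, 0.3301]), np.float64(-200.0)) (array([0.5654, 0.3287]), np.float64(-158.1))
0.065 (array([0.5595, 0.3308]), np.float64(-160.2)) (array([0.557 , 0.3317]), np.float64(-200.0)) (array([0.5642, 0.3287]), np.float64(-159.0))
0.068 (array([0.5554, 0.3319]), np.float64(-160.2)) (array([0.5522, 0.3333]), np.float64(-199.9)) (array([0.5627, 0.3283]), np.float64(-154.7))
```

View pics/a4.png

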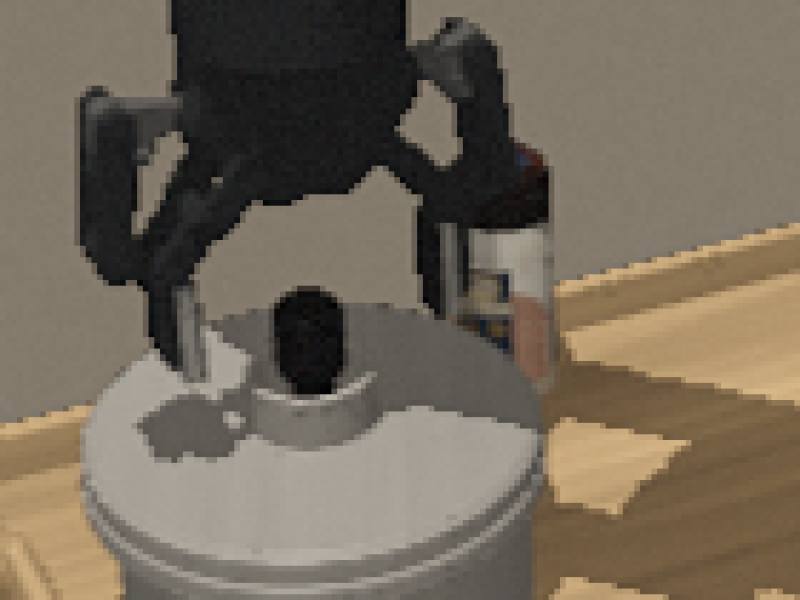

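>>> {"fn": "move_arm", "kwargs": {"claw": [1,1,1,-1,-1,-1,-1,-1], "travel": [[0,0,-0.05],[0.004,0,-0.1],[0.004,0,-0.15],[0.004,0,-0.15],[0.004,0,-0.15],[0.004,0,-0.15],[0.004,0,-0.12],[0.004,0,-0.1]], "roll": [0,0,0,0,0,0,0,0]}}

```text
clock: 13.5
ee_pos: [0.5565, 0.3292, 0.225]
tcp_rot: [3.141, 0.002, -0.0]
force: [-0.3, -0.2, -0.7]
opening: 0.0001
grasp_force: 0.0
```

>>> {"fn": "move_arm", "kwargs": {"claw": [-1,-1,-1,-1], "travel": [[0,0,0.01],[0,0,0.02],[0,0,0.0275],[0,0,0.0275]], "roll": [0,0,0,0]}}

```text
clock: 14.0
ee_pos: [0.5569, 0.3295, 0.2156]
tcp_rot: [3.142, 0.0, -0.0]
force: [-0.4, 1.0, -0.4]
opening: -0.0002
grasp_force: 0.0
```

>>> {"fn": "move_arm", "kwargs": {"claw": [-1,-1,-1], "travel": [[0,0,0.0025],[0,0,0.005],[0,0,0.005]], "roll": [0,0,0]}}

```text
clock: 14.38
ee_pos: [0.5569, 0.3295, 0.2137]
tcp_rot: [-3.142, -0.0, -0.0]
force: [-0.1, -0.4, -0.3]
opening: 0.0001
grasp_force: 0.0
```

>>> {"fn": "move_arm", "kwargs": {"claw": [-1,-1,-1], "travel": [[0,0,0.0025],[0,0,0.005],[0,0,0.005]], "roll": [0,0,0]}}

```text
clock: 14.75
ee_pos: [0.5571, 0.3297, 0.2133]
tcp_rot: [-3.141, -0.001, -0.0]
force: [-4.7, -1.9, 12.4]
opening: 0.0001
grasp_force: 6.3
```

Both height checks put the lid about 2.4 mm above home, with side forces toward −x and −y. So it's probably hung on the rim. I'll regrip and search gently.

>>> {"fn": "move_arm", "kwargs": {"claw": [-1,1,1,1,1,1,1,1], "travel": [[0,0,-0.05],[0,0,-0.06],[0,0,-0.06],[0,0,-0.06],[0,0,0],[0,0,0.03],[0,0,0.055],[0,0,0.055]], "roll": [0,0,0,0,0,0,0,0]}}

```text
clock: 15.75
ee_pos: [0.5566, 0.3293, 0.1888]
tcp_rot: [3.141, 0.001, -0.0]
force: [-0.2, 0.7, 0.0]
opening: 0.0851
grasp_force: 0.0
```

>>> {"fn": "move_arm", "kwargs": {"claw": [0,-0.3,-1,-1,-1,-1], "travel": [[0,0,0],[0,0,0],[0,0,0],[0,0,0],[0,0,0],[0,0,0]], "roll": [0,0,0,0,0,0]}}

```text
clock: 16.5
ee_pos: [0.5571, 0.3299, 0.1903]
tcp_rot: [-3.141, -0.001, -0.0]
force: [-1.5, 2.9, 5.2]
opening: 0.0233
grasp_force: 58.7
```

```bash
cat >o.py <<'E'
from cell import bot
import numpy as np
np.set_printoptions(precision=4,suppress=True)
o=bot.get_obs();print(o["force"],o["ft_torque"],o["ee_pos"],o["tcp_rot"],o["opening"])
E
python3 o.py
```

```text
[-1.5324  2.9469  5.2155] [ 0.3406  0.2923 -0.0338] [0.5571 0.3299 0.1903] [-3.1407 -0.0008 -0.0002] 0.02334696386227256
```

>>> {"fn": "move_arm", "kwargs": {"claw": [-1,-1,-1,-1], "travel": [[-0.0025,0,0],[-0.005,0,0],[-0.005,0,0.0025],[-0.005,0,0.0025]], "roll": [0,0,0,0]}}

```text
clock: 17.0
ee_pos: [0.5552, 0.3293, 0.1885]
tcp_rot: [3.141, -0.0, -0.0]
force: [4.8, 0.3, 2.4]
opening: 0.0229
grasp_force: 59.2
```

>>> {"fn": "move_arm", "kwargs": {"claw": [-1,-1,-1,-1], "travel": [[-0.0025,0,0],[-0.005,0,0],[-0.0075,0,0],[-0.0075,0,0]], "roll": [0,0,0,0]}}

```text
clock: 17.5
ee_pos: [0.5535, 0.3296, 0.1895]
tcp_rot: [-3.141, -0.004, 0.0]
force: [8.8, -0.8, 3.1]
opening: 0.0229
grasp_force: 59.3
```

```bash
python3 o.py
```

```text
[ 8.8171 -0.7678  3.0503] [-0.0325 -1.2273  0.1262] [0.5535 0.3296 0.1895] [-3.1408 -0.0036  0.0002] 0.02294986284823944
```

>>> {"fn": "move_arm", "kwargs": {"claw": [-1,-1,-1,-1,-1], "travel": [[0.0025,0,0],[0.005,0,0],[0.006,0,0],[0.006,0,0.0025],[0.006,0,0.0025]], "roll": [0,0,0,0,0]}}

```text
clock: 18.12
ee_pos: [0.5548, 0.3296, 0.1881]
tcp_rot: [-3.141, -0.001, -0.0]
force: [5.7, 0.3, 3.6]
opening: 0.0231
grasp_force: 59.4
```

```bash
python3 o.py
```

```text
[5.7363 0.3025 3.5567] [ 0.1513 -0.4661  0.0658] [0.5548 0.3296 0.1881] [-3.1413 -0.0011 -0.0001] 0.023078227371265067
```

>>> {"fn": "move_arm", "kwargs": {"claw": [-1,-1,-1,-1,-1], "travel": [[0.002,0,0],[0.003,0,0],[0.003,0,0.0025],[0.003,0,0.0025],[0.003,0,0.0025]], "roll": [0,0,0,0,0]}}

```text
clock: 18.75
ee_pos: [0.5554, 0.3295, 0.1876]
tcp_rot: [-3.141, 0.0, -0.0]
force: [1.1, 0.0, 10.9]
opening: 0.0232
grasp_force: 60.4
```

```bash
python3 o.py
```

```text
[ 1.0785  0.002  10.9478] [0.1062 0.3545 0.0084] [0.5554 0.3295 0.1876] [-3.1415  0.0002 -0.0003] 0.023239016947647892
```

Side force has gone, the torque is small and the lid dropped 2.7 mm, so it's home. Easing off, letting go, then rising to check the height.

>>> {"fn": "move_arm", "kwargs": {"claw": [-1,-1,-0.3,0,0.5,1,1,1], "travel": [[0,0,-0.002],[0,0,-0.002],[0,0,-0.002],[0,0,-0.002],[0,0,-0.002],[0,0,-0.002],[0,0,-0.002],[0,0,-0.002]], "roll": [0,0,0,0,0,0,0,0]}}

```text
clock: 19.75
ee_pos: [0.5556, 0.3295, 0.1875]
tcp_rot: [3.142, -0.0, -0.0]
force: [-0.1, 0.4, -0.8]
opening: 0.0856
grasp_force: 0.0
```

```bash
python3 o.py
```

```text
[-0.1495  0.3979 -0.7584] [-0.0354  0.0482 -0.0147] [0.5556 0.3295 0.1875] [ 3.1416 -0.     -0.0002] 0.0855617194905547
```

>>> {"fn": "move_arm", "kwargs": {"claw": [1,1,1,1,1], "travel": [[0,0,0.02],[0,0,0.04],[0,0,0.053],[0,0,0.058],[0,0,0.058]], "roll": [0,0,0,0,0]}}

```text
clock: 20.38
ee_pos: [0.5555, 0.3295, 0.1641]
tcp_rot: [3.141, 0.0, -0.0]
force: [0.5, 0.1, -0.7]
opening: 0.0852
grasp_force: 0.0
```

>>> {"fn": "move_arm", "kwargs": {"claw": [0.4,0.2,0,-1,-1,-1,-1,-1], "travel": [[0,0,0],[0,0,0],[0,0,0],[0,0,0],[0,0,0],[0,0,0],[0,0,0],[0,0,0]], "roll": [0,0,0,0,0,0,0,0]}}

```text
clock: 21.38
ee_pos: [0.5556, 0.3297, 0.1649]
tcp_rot: [-3.141, -0.0, -0.0]
force: [-2.1, -0.8, 5.2]
opening: 0.0435
grasp_force: 60.2
```

```bash
python3 o.py;python3 look.py scene a5 130 130 270 235
```

```text
[-2.0731 -0.8083  5.1554] [-0.0488  0.318  -0.0239] [0.5556 0.3297 0.1649] [-3.1412 -0.0004 -0.0002] 0.0435005606287418
scale 5.714285714285714 [0.55565951 0.32964913 0.16493981]
```

View pics/a5.png

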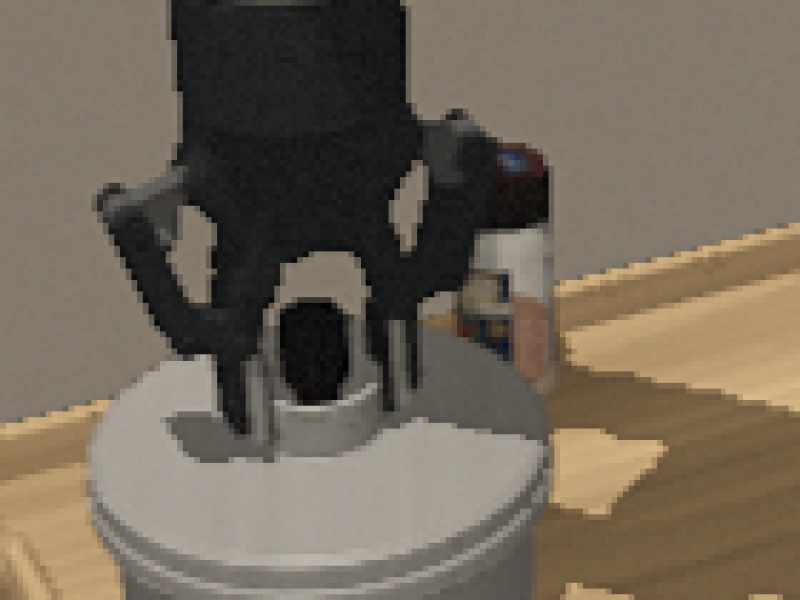

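The fingers hold the collar at crop (265,400) and (395,380), with the knob free between them. The lids sit visibly lower than before. Lifting straight up.

>>> {"fn": "move_arm", "kwargs": {"claw": [-1,-1,-1,-1,-1,-1,-1,-1], "travel": [[0,0,-0.005],[0,0,-0.01],[0,0,-0.02],[0,0,-0.03],[0,0,-0.045],[0,0,-0.06],[0,0,-0.08],[0,0,-0.1]], "roll": [0,0,0,0,0,0,0,0]}}

```text
clock: 22.42
ee_pos: [0.5556, 0.3295, 0.205]
tcp_rot: [-3.142, -0.0, -0.0]
force: [-0.7, -0.4, -3.8]
opening: 0.0434
grasp_force: 61.3
```

>>> {"fn": "move_arm", "kwargs": {"claw": [-1,-1,-1,-1,-1,-1,-1,-1], "travel": [[0,0,-0.03],[0,0,-0.07],[0,0,-0.11],[0,0,-0.15],[0,0,-0.19],[0,0,-0.21],[0,0,-0.22],[0,0,-0.22]], "roll": [0,0,0,0,0,0,0,0]}}

```text
clock: 23.42
ee_pos: [0.5555, 0.3294, 0.2922]
tcp_rot: [3.141, 0.0, -0.0]
force: [0.5, 0.4, -3.5]
opening: 0.0434
grasp_force: 61.4
```

>>> {"fn": "move_arm", "kwargs": {"claw": [-1,-1,-1,-1], "travel": [[0,0,0],[0,0,0],[0,0,0],[0,0,0]], "roll": [0,0,0,0]}}

```text
clock: 23.92
ee_pos: [0.5556, 0.3295, 0.2922]
tcp_rot: [3.142, 0.0, -0.0]
force: [-0.3, -0.5, -3.1]
opening: 0.0427
grasp_force: 61.4
```

```bash
python3 o.py;python3 look.py scene a6 110 70 290 220
```

```text
[-0.2513 -0.5418 -3.1285] [ 0.001  -0.0339 -0.0129] [0.5556 0.3295 0.2922] [ 3.1415  0.0001 -0.0002] 0.04271410884404756
scale 4.0 [0.55553165 0.32950622 0.29220701]
```

View pics/a6.png

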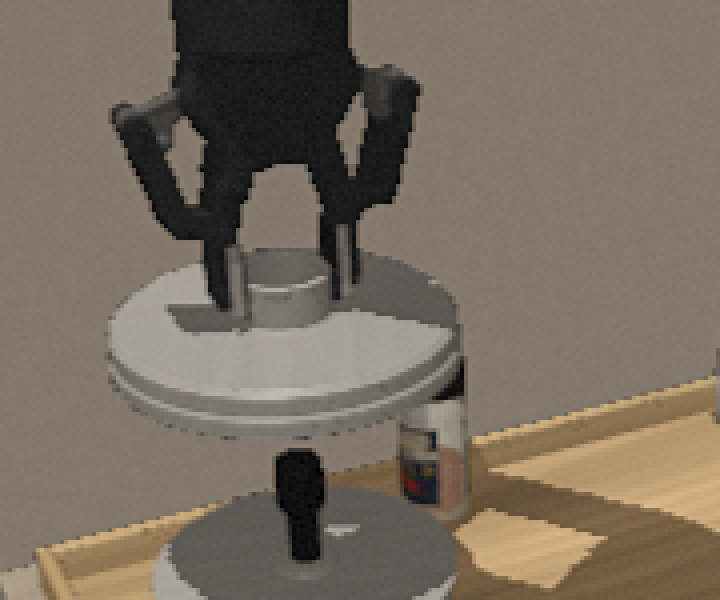

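The cover hangs level about 127 mm above its seat, and the inner lid with its knob stays on the tin, at crop (300,510). Handing in.

```bash
python3 -c "
from cell import bot
print(bot.finish_job())"
```

```text
the job is handed in; nothing more can be done
None
```

I handed the job in with the inner lid home in the tin by force and height readings, and the arm holding the cover level about 127 mm above its seat; the hand-in returned no verdict.

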